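# Run the gel holder's side arm out to its last hole

## Robot

A 6-joint arm with a two-finger parallel gripper is mounted at the origin on the work surface. World frame = base frame: x ahead of the robot, y to its left, z up, the work surface at z = 0. Lengths are in m, angles in rad, forces in N, time in s.
With the tool pointing down it reaches from about 0.35 to 0.925 m from the base axis. Payload 6.4 kg.
Tool frame: the origin (TCP) lies between the finger pads; the fingertips stand 17 mm ahead of it and the grasp point (between the pads) lies 2 mm behind it (arm.tcp_to_tips is the distance from the TCP to the fingertips, in m); z points along the fingers, y is the direction in which the jaws open and shut (so a half turn about z gives the same grasp; the last joint's range is limited). The gripper opens to 94 mm and grips with 3 to 60 N. Pads are 16 mm wide; open, the fingers measure 119 mm over their backs; the gripper's body (75 mm by 177 mm) begins 78 mm behind the grasp point.
Start: joints at [-0.174, 0.245, 1.558, -0, 1.339, -0.174], TCP at [0.65, 0, 0.222] pointing down, gripper open.
Joint ranges: [-3.13, 3.13], [-1.02, 2.26], [0.13, 2.54], [-0.95, 4.09], [0.21, 2.88], [-2.74, 2.74]. Speed limits (rad/s): [2.57, 2.57, 3.14, 3.14, 3.14, 3.14].

## Interface

Orientations are given as a unit quaternion [x, y, z, w].
In Python, from station import arm, viewer, workorder gives the robot as it stands.
- The arm moves only by the tool servo_tool, never from a script. Its argument "increments" is a list of rows, each an object of numbers: "dx", "dy", "dz": the shift along the tool's x, y, z as a fraction of full scale; "roll": the turn about the tool's z as a fraction of full scale; "claw": the opening, from 0 (shut) to 1 (fully open). In form: [{"dx": .., "dy": .., "dz": .., "roll": .., "claw": ..}, ...]. A call has 1 to 12 rows; each row shifts and turns the commanded pose from where the row before left it, along the tool's axes as they then stand; what a row does not reach is not made up. Full scale, the value 1, is 5 cm for a shift and 180 degrees for a turn. A row lasts 1/10 s, in which the tool goes at most 50 mm and 8.59 degrees, less where a joint would pass 70% of its speed; a pose out of reach is approached as far as the arm can. A call with a number of a shift or a turn outside -1 to 1 is refused whole. A call with a gripper value outside its range is refused whole. The fingers move at their own pace and stop on an object; "force" is the grip in N (left out, the last holds). Time passes only in rows, so rows that do not move let the fingers close. It gives the time, the measured TCP pose, the force and the opening at its end, in the units of the state.
- arm.get_state(): the state, without advancing time (a new reading comes with each control period).
- viewer.capture(name): name is "scene" or "side" or "wrist"; returns the picture (480x640x3 uint8, red, green, blue); there is no depth.
- viewer.calibration(name): a dict with "fx", "fy", "cx", "cy" (pixels), "k1" (the pictures are not rectified: a ray, as slopes to the right and down, at radius r is drawn at 1 + k1 r^2 times it, then the intrinsics apply), "rvec" (rotation vector, rad) and "tvec" (3), from world to camera coordinates, as OpenCV has them; the wrist camera has in their place "mount" (4x4, takes a point from camera to tool coordinates, whose origin is the TCP and whose axes are the flange's). Camera axes: x right, y down, z forward; pixel columns grow to the right and rows downward; lengths in m; the calibration is good to about 2 mm. A picture is of the moment at which its call begins: read the wrist's pose just before it. calibration takes no time and is no camera call.
- workorder.sign_off(): hands the job in, once; it reports no verdict.
The state is a dict: "t": time; "joint_pos": joint angles; "qd": joint speeds; "joint_efforts": joint torques, N m; "tcp_pos": TCP position; "tcp_rot": TCP orientation; "wrist_force": force on the tool from outside, world axes, zero at the start; "ft_torque": the same for the moment, N m; "grip_width": opening from 0.0 (shut) to 1.0 (fully open).
Only numpy, scipy, OpenCV 4.12 (cv2) and the standard library are available. Lean on these libraries where they do the work, as an engineer would, in place of code of your own. Each camera call takes 0.05 s, during which the arm holds its last target. There are 200 camera calls.

## Task

The telescopic side arm of the gel holder is latched in its first hole, too close in. Press its spring button flush and slide the arm out, past the middle hole, until the button has popped up in the last one; then make sure that it is locked with a steady tug, a good kilogram more than it takes to slide the arm, and let go. The button's lug is thin, so never load it with more than a kilogram and a half on top of the sliding drag, keep the gel bottle standing in its cup, and leave the other things on the worktop alone.

Things in the scene. Friction and masses are not known exactly. Their poses are not given: they have to be found in the camera images.
- holder_post: gel holder, fixed: upright white tube 38 mm across on a 100 mm steel flange, khaki cap on top at 184 mm. Origin: centre of its foot, z up. A black clamp (50 x 62 x 44 mm, knob behind) on it holds a level square inner tube (25 mm, dark) whose axis runs along the post's -y at x = 0, z = 110 mm. The side arm, a square aluminium sleeve, slides on that tube and carries a white cup at its outer end.
- side_arm (a joint): how far the sleeve has slid out (along the post's -y), in m: 0 latched in the first hole, 0.035 in the middle one, 0.070 in the last, each with 1 mm of play either way; stops at -0.012 and 0.082. A spring-loaded nylon shoe inside drags on it with 3 to 11 N, different each time, the same all along. Starting off with the button flush takes 3 to 9 N more, as the hole's edge pushes the bevel under.
- last_hole (a point): centre, on the outside, of the last hole of the sleeve. The sleeve is 30 x 30 mm outside, 2 mm thick, 205 mm long, its open end towards the clamp (50 mm from the post's axis at the start). Its three 12 mm round holes lie in a row in the side wall that faces the post's +x: 25 mm (last), 60 mm (middle) and 95 mm (first) from the open end.
- button (a joint): how far the spring button is pressed, in m: 0 out, 0.005 flush with the sleeve's outside, 0.007 trapped under its wall. 2 N start it, 3.5 N hold it flush. Pressed less than 0.004 it locks the sleeve. A gripper closed level across the sleeve there, one pad on the button, presses it flush and holds the sleeve too. It pops up by itself when an uncovered hole comes over it.
- button_tip (a point): centre of the button's outer end: steel pin 10 mm across, bevelled, 145 mm from the post's axis along its -y, 110 mm above the worktop. It points along the post's +x; when out its end is 20 mm from the arm's axis, 5 mm proud of the sleeve. The inner tube carries it: it stays put while the sleeve slides past, and this point moves only as it is pressed.
- cup_floor (a point): centre of the inside floor of the white cup (76 mm across, 60 mm high), 84 mm above the worktop; moves with the sleeve (296 mm from the post's axis when side_arm is 0).
- gel_bottle: loose white gel bottle, 60 mm across and 178 mm high with a thin nozzle, 130 to 340 g, standing in the cup with 3 mm of play all round; its nozzle ends 262 mm above the worktop. Origin: centre of its underside, z up.
- tissue_box: bystander: pale blue box, 215 x 115 x 75 mm. Origin: centre of its underside.
- probe: bystander: white hand-held wireless ultrasound probe lying flat, 120 x 64 x 28 mm. Origin: on the worktop under its middle.
- steel_tray: bystander: open steel tray, 120 x 200 x 42 mm. Origin: centre of its underside.

How it is judged:
On the way:
1. the button is out in the last hole and takes a steady tug (value of joint side_arm between 0.066 and 0.074 m and value of joint button below 0.0015 m and contact force between button and side_arm above 8 N), for 0.3 s.
At the end, for the whole second after the job is handed in: the side arm is out at its last hole (70 mm, within 4 mm) with the button popped up in it (pressed by less than 1.5 mm), and the gel bottle stands upright in its cup (within 10 mm of its centre, within 10 degrees) (value of joint side_arm between 0.066 and 0.074 m and value of joint button below 0.0015 m and horizontal distance between gel_bottle and cup_floor below 0.01 m and angle between gel_bottle's own z axis and vertical below 0.17 rad); the robot touches nothing.
It fails at once if the arm's hole edge loads the button with more than 15 N (contact force between button and side_arm above 15 N).
It fails at once if the gel bottle is tipped in its cup or leaves it (angle between gel_bottle's own z axis and vertical above 0.35 rad or horizontal distance between gel_bottle and cup_floor above 0.02 m).
It fails at once if a bystander is moved by more than 20 mm (distance of any of tissue_box, probe, steel_tray from where it was at the start of the episode above 0.02 m).
It also fails if it takes over 67 s, if anything falls off the work surface, if the arm or the gripper's body presses on something with over 40 N, if the wrist force passes 120 N, or if a joint passes its speed limit or range.

## Working session

There is one attempt and no reset: what is moved stays moved. The work goes in short steps, Python scripts to look and compute and a tool call to move; the robot and the scene stay as the last step left them, time stands still between calls to the robot, and variables do not carry over. Pictures are saved under pics/ and viewed, about 8 in all and at most 12, crops included, and the job is handed in when it is done.

Besides the shell and the picture viewer there is one more tool, called after "Emit:" as a command line: name --argument value ..., lists and objects as JSON in quotes. servo_tool: Moves the arm, as the interface text tells. Shift numbers are shares of 5 cm and turn numbers shares of 180 degrees, none past 1 either way. Its arguments: {"type":"object","properties":{"increments":{"type":"array","items":{"type":"object","properties":{"dx":{"type":"number"},"dy":{"type":"number"},"dz":{"type":"number"},"roll":{"type":"number"},"claw":{"type":"number"}}}},"force":{"type":"number"}},"required":["increments"]}

```bash
ls; mkdir -p pics; python3 - <<'E'
from station import arm, viewer
import cv2
s=arm.get_state(); print(s)
for n in ("scene","side"):
    cv2.imwrite(f"pics/{n}0.png",viewer.capture(n)[:,:,::-1]); print(n,viewer.calibration(n))
print(viewer.calibration("wrist"))
E
```

```text
pics
{'t': 0.0, 'joint_pos': array([-1.74076381e-01,  2.45785197e-01,  1.55896773e+00,  2.81375705e-06,
        1.33865439e+00, -1.74061628e-01]), 'qd': array([-0.0002875 ,  0.00240235,  0.00028191, -0.00138172,  0.00034118,
        0.00097779]), 'joint_efforts': array([ 8.38778797e-04, -4.15839279e+01, -3.14599335e+01,  6.84806099e-02,
        3.33599187e-02, -1.41738678e-04]), 'tcp_pos': array([6.49460188e-01, 1.16923614e-04, 2.21388663e-01]), 'tcp_rot': array([ 7.07111936e-01,  7.07101044e-01, -5.19647918e-04, -7.43786779e-04]), 'wrist_force': array([ 0.22870069, -0.43987151,  0.22077317]), 'ft_torque': array([-0.05708906,  0.02157614,  0.0272503 ]), 'grip_width': 1.001879452714528}
scene {'fx': 462.403923025116, 'fy': 462.403923025116, 'cx': 314.4854407221237, 'cy': 238.96935877697973, 'k1': 0.0012607386987257977, 'rvec': array([ 1.32124878,  2.45919338, -0.72122363]), 'tvec': array([ 0.29655759, -0.3577669 ,  1.6656304 ])}
side {'fx': 536.3467395002224, 'fy': 536.3467395002224, 'cx': 321.12219112950936, 'cy': 247.14525223095876, 'k1': -0.10129543306920866, 'rvec': array([ 2.25560396, -0.32014279,  0.1648259 ]), 'tvec': array([-0.54834626,  0.18126208,  1.09541361])}
{'fx': 358.19869597145504, 'fy': 358.19869597145504, 'cx': 325.7252023317366, 'cy': 243.00320760569957, 'k1': 0.023812829004232806, 'mount': array([[-6.33109212e-04, -9.61945130e-01, -2.73241955e-01,
         7.97826319e-02],
       [ 9.99999790e-01, -6.46587024e-04, -4.07252253e-05,
         2.06570801e-04],
       [-1.37499270e-04, -2.73241923e-01,  9.61945338e-01,
        -1.61912408e-01],
       [ 0.00000000e+00,  0.00000000e+00,  0.00000000e+00,
         1.00000000e+00]])}
```

View pics/scene0.png

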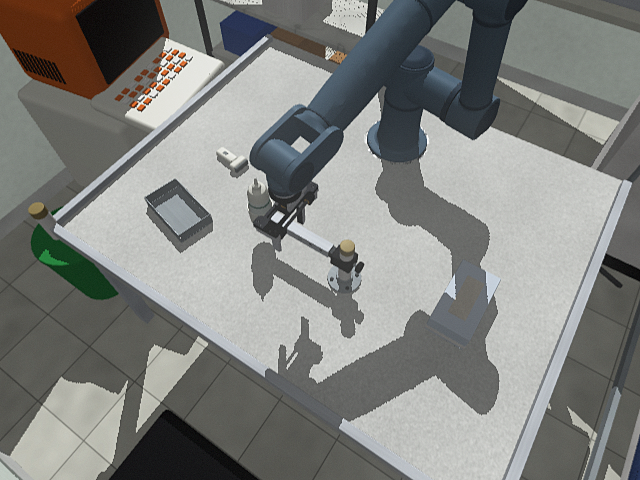

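View pics/side0.png

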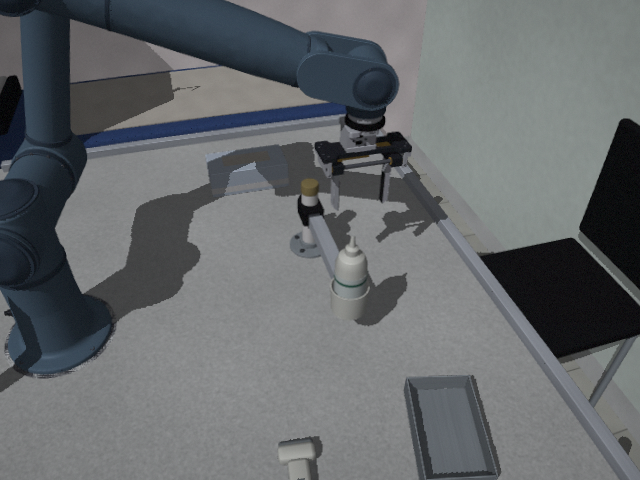

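The scene picture shows the cap at about (347,245) and the nozzle tip near (256,180). The side picture shows the cap top at about (310,183) and the nozzle tip at (352,237). The sleeve runs between them.

```bash
cat > h.py <<'E'
import numpy as np, cv2
from scipy.spatial.transform import Rotation as Ro
from station import arm, viewer
def cam(n,s=None):
    c=viewer.calibration(n)
    if n=="wrist":
        s=s or arm.get_state(); T=np.eye(4); T[:3,:3]=Ro.from_quat(s["tcp_rot"]).as_matrix(); T[:3,3]=s["tcp_pos"]
        W=np.linalg.inv(T@c["mount"]); R,t=W[:3,:3],W[:3,3]
    else: R,t=Ro.from_rotvec(c["rvec"]).as_matrix(),c["tvec"]
    K=np.array([[c["fx"],0,c["cx"]],[0,c["fy"],c["cy"]],[0,0,1]]); return K,np.array([c["k1"],0,0,0.]),R,t
def atz(n,uv,z,s=None):
    K,d,R,t=cam(n,s); p=cv2.undistortPoints(np.array([[uv]],float),K,d)[0,0]
    r=R.T@np.array([p[0],p[1],1]); o=-R.T@t; return o+r*(z-o[2])/r[2]
def px(n,P,s=None):
    K,d,R,t=cam(n,s); return cv2.projectPoints(np.array([P],float),cv2.Rodrigues(R)[0],t,K,d)[0][0,0]
E
python3 - <<'E'
from h import *
print("cap",atz("scene",(348,243),.184),atz("side",(310,183),.184))
print("noz",atz("scene",(256,179),.262),atz("side",(352,237),.262))
s=arm.get_state(); cv2.imwrite("pics/w0.png",viewer.capture("wrist")[:,:,::-1])
a=cv2.imread("pics/scene0.png")[150:310,210:390]; cv2.imwrite("pics/sc.png",cv2.resize(a,None,fx=4,fy=3.7))
E
```

```text
cap [0.57478222 0.13361036 0.184     ] [0.58313829 0.13414215 0.184     ]
noz [ 0.58167277 -0.15423233  0.262     ] [ 0.57651551 -0.16336951  0.262     ]
```

View pics/w0.png

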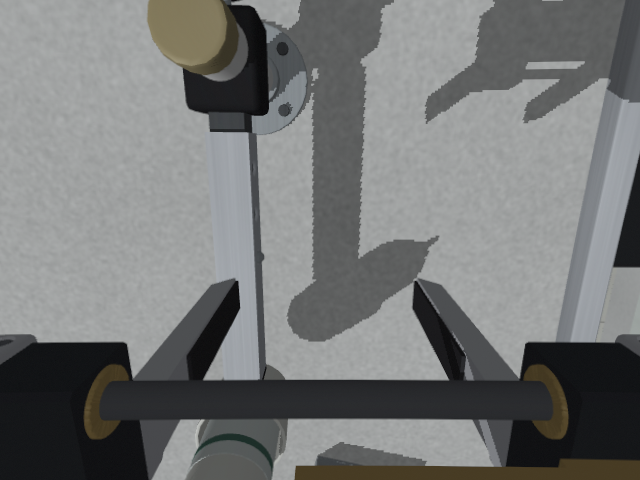

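The wrist picture shows the sleeve top running from (210–250,132) to (226–261,378). The button is at about (263,257) on the +x side, and the clamp and inner tube are at the top.

```bash
python3 - <<'E'
from h import *
s=arm.get_state()
a=cv2.imread("pics/w0.png"); g=cv2.cvtColor(a,6).astype(float)
for v in (150,180,210,240,270,340):
    row=g[v-1:v+2,190:280].mean(0); d=np.diff(row); l=190+np.argmax(np.abs(d[:45]))+.5
    i=np.argsort(-np.abs(d))[:5]+190; print(v,[(int(k),int(d[k-190])) for k in sorted(i)])
for u,v in((210,132),(250,132),(217.5,255),(255.5,255),(226,378),(261,378)): print((u,v),atz("wrist",(u,v),.125,s))
print("btn",atz("wrist",(264,257),.115,s), "btn",atz("wrist",(262.5,257),.11,s))
cv2.imwrite("pics/w0c.png",cv2.resize(a[100:400,180:300],None,fx=2,fy=2,interpolation=2))
E
```

```text
150 [(227, 3), (248, -64), (249, -26), (256, 67), (257, 20)]
180 [(249, -32), (250, -50), (251, -7), (257, 44), (258, 38)]
210 [(251, -66), (252, -24), (254, 20), (258, 24), (259, 55)]
240 [(252, -35), (253, -45), (254, -9), (260, 77), (261, 10)]
270 [(253, -14), (254, -57), (255, -19), (261, 71), (262, 16)]
340 [(196, -26), (222, 61), (223, 52), (257, -76), (264, 87)]
(210, 132) [0.57018727 0.08573806 0.125     ]
(250, 132) [0.59760396 0.08582162 0.125     ]
(217.5, 255) [ 0.56779591 -0.00294779  0.125     ]
(255.5, 255) [ 0.59646795 -0.00296536  0.125     ]
(226, 378) [ 0.56622596 -0.11077394  0.125     ]
(261, 378) [ 0.59541657 -0.11090046  0.125     ]
btn [ 0.60099238 -0.00782374  0.115     ] btn [ 0.59887755 -0.00945497  0.11      ]
```

View pics/w0c.png

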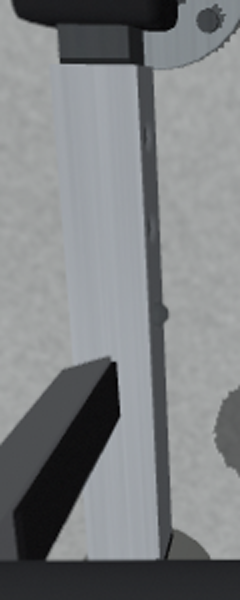

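```bash
python3 - <<'E'
from h import *
s=arm.get_state()
for z,pts in((.125,((249.2,150),(250.3,180),(251.7,210),(253.2,240),(254.6,270),(258,340))),(.095,((256.7,150),(258,180),(259.4,210),(260.9,240),(262,270),(264.5,340)))):
    P=np.array([atz("wrist",(u,v),z,s) for u,v in pts]); f=np.polyfit(P[:,1],P[:,0],1); print(f,np.polyval(f,-.01),P[:,0]-np.polyval(f,P[:,1]))
print(Ro.from_quat(s["tcp_rot"]).as_matrix().round(4), atz("wrist",(253.5,133),.125,s))
E
```

```text
[0.01038352 0.59535373] 0.5952498992547414 [ 1.96181906e-04 -6.81909553e-05 -1.08970251e-04 -5.90441953e-05
 -6.46886933e-05  1.04712189e-04]
[0.01038783 0.59524414] 0.5951402596514531 [-9.20712746e-05 -9.12200258e-05  8.61596539e-06  2.14669930e-04
  1.07622631e-04 -1.47617226e-04]
[[-0.0e+00  1.0e+00 -1.5e-03]
 [ 1.0e+00  0.0e+00  3.0e-04]
 [ 3.0e-04 -1.5e-03 -1.0e+00]] [0.5999688  0.08517213 0.125     ]
```

Emit:
servo_tool --increments '[{"dy": -0.35, "dx": -0.05, "roll": 0.0033}, {"dy": -0.35, "dx": -0.05}, {"dy": -0.35, "dx": -0.05}, {"dy": -0.33, "dx": -0.04}, {"dz": 0.28, "claw": 0.7}, {"dz": 0.28}, {"dz": 0.28}, {"dz": 0.28}, {"dz": 0.28}, {"dz": 0.28}, {"dz": 0.28}, {"dz": 0.28}]' --force 15

```text
invalid input
```

Emit:
servo_tool --increments '[{"claw": 0.55}, {"claw": 0.5}, {"claw": 0.5}, {"claw": 0.5}]'

```text
invalid input
```

```bash
python3 - <<'E'
from h import *
s=arm.get_state(); print(s["tcp_pos"],s["wrist_force"],s["grip_width"],Ro.from_quat(s["tcp_rot"]).as_matrix().round(4))
cv2.imwrite("pics/w1.png",viewer.capture("wrist")[:,:,::-1])
for P in((.6003,-.0095,.11),(.5953,-.0095,.125),(.5653,-.0095,.125)): print(px("wrist",P,s))
E
```

```text
[6.49576054e-01 7.98397883e-05 2.21592770e-01] [ 0.38922871  0.25744596 -0.23630541] 0.9985208604597378 [[-0.0e+00  1.0e+00 -1.5e-03]
 [ 1.0e+00  0.0e+00  3.0e-04]
 [ 3.0e-04 -1.5e-03 -1.0e+00]]
[264.27795419 257.05248698]
[254.42610621 263.17449817]
[214.91912279 263.20736083]
```

View pics/w1.png

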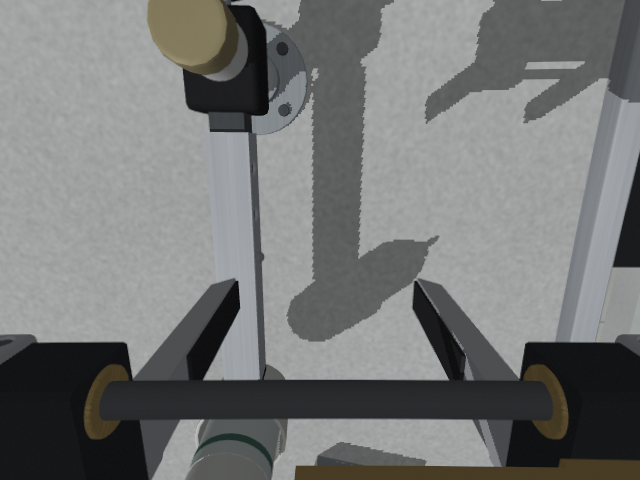

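The calls were refused, so the picture is unchanged. I'll try again with every field filled in.

Emit:
servo_tool --increments '[{"dx": -0.05, "dy": -0.35, "dz": 0, "roll": 0.0033, "claw": 1}, {"dx": -0.05, "dy": -0.35, "dz": 0, "roll": 0, "claw": 1}, {"dx": -0.05, "dy": -0.35, "dz": 0, "roll": 0, "claw": 1}, {"dx": -0.04, "dy": -0.33, "dz": 0, "roll": 0, "claw": 1}]' --force 15

```text
t: 0.6
tcp_pos: [0.58, -0.009, 0.2221]
tcp_rot: [0.711, 0.703, -0.0, -0.0]
wrist_force: [0.2, -0.4, 0.8]
grip_width: 1.0
```

Emit:
servo_tool --increments '[{"dx": 0, "dy": 0, "dz": 0.28, "roll": 0, "claw": 0.8}, {"dx": 0, "dy": 0, "dz": 0.28, "roll": 0, "claw": 0.8}, {"dx": 0, "dy": 0, "dz": 0.28, "roll": 0, "claw": 0.7}, {"dx": 0, "dy": 0, "dz": 0.28, "roll": 0, "claw": 0.7}, {"dx": 0, "dy": 0, "dz": 0.28, "roll": 0, "claw": 0.7}, {"dx": 0, "dy": 0, "dz": 0.28, "roll": 0, "claw": 0.7}, {"dx": 0, "dy": 0, "dz": 0.28, "roll": 0, "claw": 0.6}, {"dx": 0, "dy": 0, "dz": 0.27, "roll": 0, "claw": 0.6}, {"dx": 0, "dy": 0, "dz": 0, "roll": 0, "claw": 0.5}, {"dx": 0, "dy": 0, "dz": 0, "roll": 0, "claw": 0.5}]'

```text
t: 1.6
tcp_pos: [0.581, -0.009, 0.1108]
tcp_rot: [0.711, 0.703, -0.0, -0.0]
wrist_force: [-0.2, -1.0, 1.1]
grip_width: 0.508
```

```bash
python3 - <<'E'
from h import *
s=arm.get_state(); print(s["tcp_pos"],s["wrist_force"],s["grip_width"],Ro.from_quat(s["tcp_rot"]).as_matrix().round(4))
cv2.imwrite("pics/w2.png",viewer.capture("wrist")[:,:,::-1])
for P in((.6003,-.0095,.11),(.5953,-.0095,.125),(.5653,-.0095,.125)): print(px("wrist",P,s))
E
```

```text
[ 0.58097007 -0.00897021  0.11078804] [-0.2206845  -0.99689216  1.12699202] 0.5082748677444872 [[ 1.040e-02  9.999e-01 -3.000e-04]
 [ 9.999e-01 -1.040e-02  1.000e-04]
 [ 0.000e+00 -3.000e-04 -1.000e+00]]
[364.23400625 308.52743203]
[356.69118189 323.38784248]
[291.0904369  324.03894776]
```

View pics/w2.png

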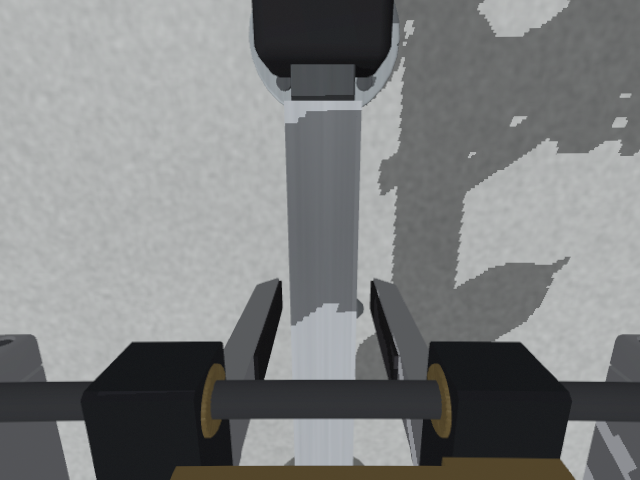

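The picture shows the button at (360,309), where (364,308) was predicted. The sleeve spans 291–356 at row 323, as predicted, and the jaws straddle it nearly centred. I'll close now.

Emit:
servo_tool --increments '[{"dx": -0.01, "dy": -0.015, "dz": 0.01, "roll": 0, "claw": 0.4}, {"dx": 0, "dy": 0, "dz": 0, "roll": 0, "claw": 0.35}, {"dx": 0, "dy": 0, "dz": 0, "roll": 0, "claw": 0.2}, {"dx": 0, "dy": 0, "dz": 0, "roll": 0, "claw": 0.2}, {"dx": 0, "dy": 0, "dz": 0, "roll": 0, "claw": 0.2}, {"dx": 0, "dy": 0, "dz": 0, "roll": 0, "claw": 0.2}]' --force 30

```text
t: 2.25
tcp_pos: [0.5798, -0.0096, 0.1112]
tcp_rot: [0.711, 0.704, -0.001, -0.0]
wrist_force: [-3.9, -0.8, 4.9]
grip_width: 0.316
```

Emit:
servo_tool --increments '[{"dx": -0.01, "dy": -0.01, "dz": -0.01, "roll": 0, "claw": 0.2}, {"dx": -0.01, "dy": 0, "dz": 0, "roll": 0, "claw": 0.2}]'

```text
t: 2.45
tcp_pos: [0.5798, -0.0097, 0.1113]
tcp_rot: [0.711, 0.703, 0.001, -0.0]
wrist_force: [-0.1, 4.6, 2.5]
grip_width: 0.318
```

Emit:
servo_tool --increments '[{"dx": -0.01, "dy": 0, "dz": 0, "roll": 0, "claw": 0.2}, {"dx": 0, "dy": 0, "dz": 0, "roll": 0, "claw": 0.2}]'

```text
t: 2.65
tcp_pos: [0.5798, -0.0104, 0.1113]
tcp_rot: [0.711, 0.703, 0.0, -0.0]
wrist_force: [-0.7, 4.8, 4.3]
grip_width: 0.319
```

Emit:
servo_tool --increments '[{"dx": -0.01, "dy": 0, "dz": 0, "roll": 0, "claw": 0.2}, {"dx": -0.01, "dy": 0, "dz": 0, "roll": 0, "claw": 0.2}]'

```text
t: 2.85
tcp_pos: [0.5798, -0.0117, 0.1112]
tcp_rot: [0.711, 0.703, 0.0, -0.0]
wrist_force: [-0.0, 5.1, 5.3]
grip_width: 0.317
```

Emit:
servo_tool --increments '[{"dx": -0.01, "dy": 0, "dz": 0, "roll": 0, "claw": 0.2}, {"dx": -0.01, "dy": 0, "dz": 0, "roll": 0, "claw": 0.2}]'

```text
t: 3.05
tcp_pos: [0.5797, -0.0126, 0.1112]
tcp_rot: [0.711, 0.703, 0.0, -0.0]
wrist_force: [-0.9, 6.6, 5.0]
grip_width: 0.317
```

Emit:
servo_tool --increments '[{"dx": -0.01, "dy": 0, "dz": 0, "roll": 0, "claw": 0.2}, {"dx": -0.01, "dy": 0, "dz": 0, "roll": 0, "claw": 0.2}]'

```text
t: 3.25
tcp_pos: [0.5797, -0.0132, 0.1112]
tcp_rot: [0.711, 0.703, 0.001, -0.001]
wrist_force: [-0.4, 8.5, 5.6]
grip_width: 0.315
```

Emit:
servo_tool --increments '[{"dx": -0.01, "dy": 0, "dz": 0, "roll": 0, "claw": 0.2}, {"dx": -0.01, "dy": 0, "dz": 0, "roll": 0, "claw": 0.2}]'

```text
t: 3.45
tcp_pos: [0.5797, -0.0138, 0.1112]
tcp_rot: [0.711, 0.703, 0.001, -0.001]
wrist_force: [-0.8, 9.6, 5.4]
grip_width: 0.311
```

Emit:
servo_tool --increments '[{"dx": -0.01, "dy": 0, "dz": 0, "roll": 0, "claw": 0.2}, {"dx": -0.01, "dy": 0, "dz": 0, "roll": 0, "claw": 0.2}]'

```text
t: 3.65
tcp_pos: [0.5797, -0.0158, 0.1112]
tcp_rot: [0.711, 0.704, 0.0, -0.0]
wrist_force: [-1.7, 5.2, 4.8]
grip_width: 0.316
```

Emit:
servo_tool --increments '[{"dx": -0.02, "dy": 0, "dz": 0, "roll": 0, "claw": 0.2}, {"dx": -0.02, "dy": 0, "dz": 0, "roll": 0, "claw": 0.2}, {"dx": -0.02, "dy": 0, "dz": 0, "roll": 0, "claw": 0.2}, {"dx": -0.02, "dy": 0, "dz": 0, "roll": 0, "claw": 0.2}]'

```text
t: 4.05
tcp_pos: [0.5797, -0.0199, 0.1112]
tcp_rot: [0.711, 0.703, 0.0, -0.0]
wrist_force: [0.2, 5.2, 5.8]
grip_width: 0.318
```

```bash
cat >> h.py <<'E'
def ends(name,off=.05):
    "rows of sleeve's open end at its mid column -> world y"
    s=arm.get_state(); im=viewer.capture("wrist")[:,:,::-1]; cv2.imwrite(f"pics/{name}.png",im)
    g=cv2.cvtColor(im,6).astype(float); m=g[40:200,315:335].mean(1); d=np.diff(m); v=40+np.argmax(d)+.5
    b=40+np.argmin(d)+.5
    print("row",v,np.sort(-d)[:3],"y end",atz("wrist",(325,v),.125,s)[1],"tcp",s["tcp_pos"],"F",s["wrist_force"],s["t"])
E
python3 - <<'E'
from h import *
im=cv2.imread("pics/w2.png"); g=cv2.cvtColor(im,6).astype(float); d=np.diff(g[40:200,315:335].mean(1)); print("w2 row",40+np.argmax(d)+.5)
ends("w3")
E
```

```text
w2 row 100.5
row 98.5 [-83.55 -47.45  -3.8 ] y end 0.07549980885044427 tcp [ 0.5796694  -0.01994396  0.11121729] F [0.17610164 5.18583398 5.81851358] 4.05
```

Emit:
servo_tool --increments '[{"dx": -0.04, "dy": 0, "dz": 0, "roll": 0, "claw": 0.2}, {"dx": -0.04, "dy": 0, "dz": 0, "roll": 0, "claw": 0.2}, {"dx": -0.04, "dy": 0, "dz": 0, "roll": 0, "claw": 0.2}, {"dx": -0.04, "dy": 0, "dz": 0, "roll": 0, "claw": 0.2}, {"dx": -0.04, "dy": 0, "dz": 0, "roll": 0, "claw": 0.2}, {"dx": -0.04, "dy": 0, "dz": 0, "roll": 0, "claw": 0.2}, {"dx": -0.04, "dy": 0, "dz": 0, "roll": 0, "claw": 0.2}, {"dx": -0.04, "dy": 0, "dz": 0, "roll": 0, "claw": 0.2}, {"dx": -0.04, "dy": 0, "dz": 0, "roll": 0, "claw": 0.2}, {"dx": -0.04, "dy": 0, "dz": 0, "roll": 0, "claw": 0.2}]'

```text
t: 5.1
tcp_pos: [0.5795, -0.0401, 0.1112]
tcp_rot: [0.711, 0.703, 0.0, 0.0]
wrist_force: [-0.6, 3.8, 5.7]
grip_width: 0.319
```

```bash
python3 - <<'E'
from h import *
s=arm.get_state(); w=dict(s); w["tcp_pos"]=np.array([.58097,-.00897,.11079]); print(atz("wrist",(325,100.5),.125,w)[1])
ends("w4")
E
```

```text
0.0857189516430501
row 98.5 [-110.9  -24.1   -0.3] y end 0.05535334038404362 tcp [ 0.57945886 -0.04009236  0.11122157] F [-0.63558126  3.80762228  5.70658366] 5.1
```

Emit:
servo_tool --increments '[{"dx": -0.01, "dy": 0, "dz": 0, "roll": 0, "claw": 0.2}, {"dx": -0.01, "dy": 0, "dz": 0, "roll": 0, "claw": 0.2}, {"dx": -0.01, "dy": 0, "dz": 0, "roll": 0, "claw": 0.2}, {"dx": -0.01, "dy": 0, "dz": 0, "roll": 0, "claw": 0.2}, {"dx": -0.01, "dy": 0, "dz": 0, "roll": 0, "claw": 0.2}, {"dx": -0.01, "dy": 0, "dz": 0, "roll": 0, "claw": 0.2}]'

```text
t: 5.75
tcp_pos: [0.5794, -0.0434, 0.1112]
tcp_rot: [0.711, 0.703, -0.0, 0.0]
wrist_force: [-1.6, 2.7, 5.4]
grip_width: 0.317
```

Emit:
servo_tool --increments '[{"dx": -0.01, "dy": 0, "dz": 0, "roll": 0, "claw": 0.2}, {"dx": -0.01, "dy": 0, "dz": 0, "roll": 0, "claw": 0.2}]'

```text
t: 5.95
tcp_pos: [0.5794, -0.044, 0.1113]
tcp_rot: [0.711, 0.703, 0.0, 0.0]
wrist_force: [-1.2, 4.1, 5.3]
grip_width: 0.318
```

Emit:
servo_tool --increments '[{"dx": -0.01, "dy": 0, "dz": 0, "roll": 0, "claw": 0.2}, {"dx": 0, "dy": 0, "dz": 0, "roll": 0, "claw": 0.2}]'

```text
t: 6.15
tcp_pos: [0.5794, -0.0445, 0.1112]
tcp_rot: [0.711, 0.703, 0.0, 0.0]
wrist_force: [-0.9, 3.6, 5.7]
grip_width: 0.317
```

Emit:
servo_tool --increments '[{"dx": -0.01, "dy": 0, "dz": 0, "roll": 0, "claw": 0.2}, {"dx": -0.01, "dy": 0, "dz": 0, "roll": 0, "claw": 0.2}]'

```text
t: 6.35
tcp_pos: [0.5794, -0.0454, 0.1112]
tcp_rot: [0.711, 0.703, 0.0, -0.0]
wrist_force: [-0.7, 4.3, 6.3]
grip_width: 0.316
```

Emit:
servo_tool --increments '[{"dx": -0.01, "dy": 0, "dz": 0, "roll": 0, "claw": 0.2}, {"dx": 0, "dy": 0, "dz": 0, "roll": 0, "claw": 0.2}]'

```text
t: 6.55
tcp_pos: [0.5794, -0.0459, 0.1112]
tcp_rot: [0.711, 0.703, 0.0, -0.0]
wrist_force: [-1.0, 3.7, 4.9]
grip_width: 0.317
```

Emit:
servo_tool --increments '[{"dx": -0.01, "dy": 0, "dz": 0, "roll": 0, "claw": 0.2}, {"dx": 0, "dy": 0, "dz": 0, "roll": 0, "claw": 0.2}]'

```text
t: 6.75
tcp_pos: [0.5794, -0.046, 0.1112]
tcp_rot: [0.711, 0.703, 0.0, -0.0]
wrist_force: [-1.7, 5.2, 6.0]
grip_width: 0.318
```

Emit:
servo_tool --increments '[{"dx": -0.01, "dy": 0, "dz": 0, "roll": 0, "claw": 0.2}, {"dx": 0, "dy": 0, "dz": 0, "roll": 0, "claw": 0.2}]'

```text
t: 6.95
tcp_pos: [0.5794, -0.0461, 0.1112]
tcp_rot: [0.711, 0.703, 0.001, -0.001]
wrist_force: [-1.1, 7.0, 5.6]
grip_width: 0.315
```

```bash
python3 - <<'E'
from h import *
ends("w5")
im=cv2.cvtColor(viewer.capture("scene"),4); s=arm.get_state()
u,v=px("scene",(.6,-.0095,.11)).astype(int); print(u,v)
a=cv2.resize(im[v-50:v+50,u-65:u+65],None,fx=6,fy=6,interpolation=2)
cv2.imwrite("pics/s5.png",a)
E
```

```text
row 98.5 [-84.3  -47.15  -2.15] y end 0.04929431734851278 tcp [ 0.57937116 -0.04614488  0.11122243] F [-1.11971716  6.9652698   5.58500616] 6.95
298 239
```

View pics/s5.png

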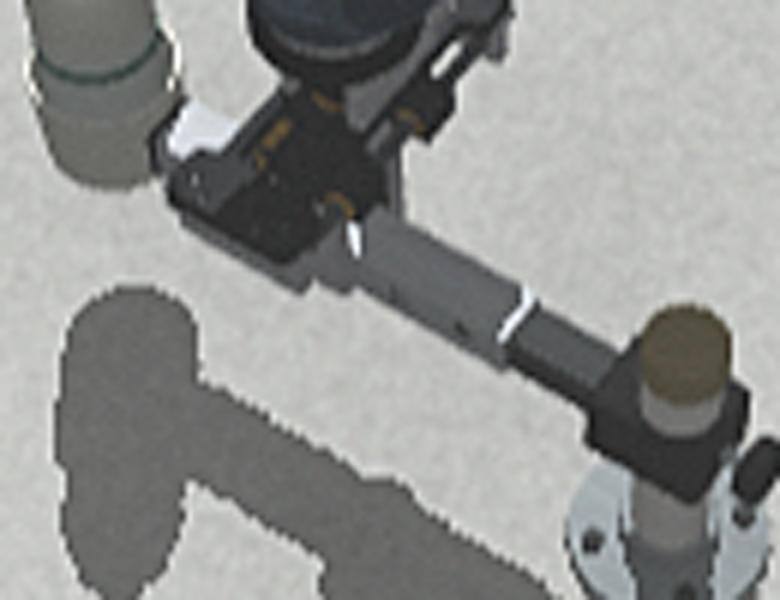

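The picture shows the sleeve about 36 mm out. It has stopped there and the force is rising, so the button is in the middle hole. I'll unload, open, go back over the button and regrip.

Emit:
servo_tool --increments '[{"dx": 0.02, "dy": 0, "dz": 0, "roll": 0, "claw": 0.2}, {"dx": 0, "dy": 0, "dz": 0, "roll": 0, "claw": 0.5}, {"dx": 0, "dy": 0, "dz": 0, "roll": 0, "claw": 0.5}, {"dx": 0, "dy": 0, "dz": 0, "roll": 0, "claw": 0.5}, {"dx": 0, "dy": 0, "dz": 0, "roll": 0, "claw": 0.5}]'

```text
t: 7.55
tcp_pos: [0.5792, -0.0462, 0.1106]
tcp_rot: [0.711, 0.703, -0.0, -0.0]
wrist_force: [0.3, 0.3, 0.4]
grip_width: 0.499
```

Emit:
servo_tool --increments '[{"dx": 0.15, "dy": 0, "dz": 0, "roll": 0, "claw": 0.5}, {"dx": 0.15, "dy": 0, "dz": 0, "roll": 0, "claw": 0.5}, {"dx": 0.15, "dy": 0, "dz": 0, "roll": 0, "claw": 0.5}, {"dx": 0.15, "dy": 0, "dz": 0, "roll": 0, "claw": 0.5}, {"dx": 0.12, "dy": 0, "dz": 0, "roll": 0, "claw": 0.5}, {"dx": 0, "dy": 0, "dz": 0, "roll": 0, "claw": 0.5}]'

```text
t: 8.15
tcp_pos: [0.5796, -0.009, 0.1109]
tcp_rot: [0.71, 0.704, 0.0, -0.0]
wrist_force: [0.5, -0.1, 0.4]
grip_width: 0.494
```

```bash
python3 - <<'E'
from h import *
ends("w6"); im=cv2.imread("pics/w6.png")
print(px("wrist",(.6,-.0095,.11)))
cv2.imwrite("pics/w6c.png",cv2.resize(im[40:400,220:440],None,fx=1.6,fy=1.6))
E
```

```text
row 63.5 [-39.3  -29.15 -26.75] y end 0.09852725905156087 tcp [ 0.57964902 -0.00898944  0.11094339] F [ 0.5469037  -0.06023696  0.37931045] 8.15
[366.19182057 307.47025962]
```

View pics/w6c.png

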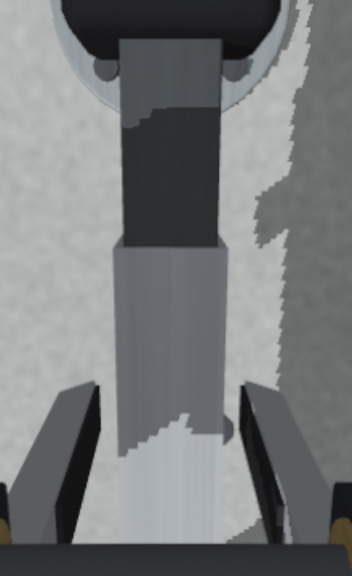

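The button is out in the middle hole at about (362,309), next to the right pad. I'll grip again.

Emit:
servo_tool --increments '[{"dx": -0.015, "dy": 0, "dz": 0.01, "roll": 0, "claw": 0.4}, {"dx": 0, "dy": 0, "dz": 0, "roll": 0, "claw": 0.35}, {"dx": 0, "dy": 0, "dz": 0, "roll": 0, "claw": 0.2}, {"dx": 0, "dy": 0, "dz": 0, "roll": 0, "claw": 0.2}, {"dx": 0, "dy": 0, "dz": 0, "roll": 0, "claw": 0.2}, {"dx": 0, "dy": 0, "dz": 0, "roll": 0, "claw": 0.2}]'

```text
t: 8.8
tcp_pos: [0.5798, -0.0111, 0.1107]
tcp_rot: [0.711, 0.703, -0.0, 0.0]
wrist_force: [0.2, -1.4, 2.3]
grip_width: 0.317
```

Emit:
servo_tool --increments '[{"dx": -0.01, "dy": 0, "dz": 0, "roll": 0, "claw": 0.2}, {"dx": -0.01, "dy": 0, "dz": 0, "roll": 0, "claw": 0.2}]'

```text
t: 9.0
tcp_pos: [0.5798, -0.0111, 0.1107]
tcp_rot: [0.711, 0.703, 0.001, -0.0]
wrist_force: [-0.0, 4.5, 3.8]
grip_width: 0.315
```

Emit:
servo_tool --increments '[{"dx": -0.01, "dy": 0, "dz": 0, "roll": 0, "claw": 0.2}, {"dx": -0.01, "dy": 0, "dz": 0, "roll": 0, "claw": 0.2}]'

```text
t: 9.2
tcp_pos: [0.5797, -0.0119, 0.1107]
tcp_rot: [0.711, 0.703, 0.001, -0.0]
wrist_force: [-0.6, 5.1, 4.6]
grip_width: 0.318
```

Emit:
servo_tool --increments '[{"dx": -0.01, "dy": 0, "dz": 0, "roll": 0, "claw": 0.2}, {"dx": -0.01, "dy": 0, "dz": 0, "roll": 0, "claw": 0.2}]'

```text
t: 9.4
tcp_pos: [0.5797, -0.0127, 0.1107]
tcp_rot: [0.711, 0.703, 0.001, -0.001]
wrist_force: [0.5, 6.8, 4.2]
grip_width: 0.318
```

Emit:
servo_tool --increments '[{"dx": -0.01, "dy": 0, "dz": 0, "roll": 0, "claw": 0.2}, {"dx": -0.01, "dy": 0, "dz": 0, "roll": 0, "claw": 0.2}]'

```text
t: 9.6
tcp_pos: [0.5797, -0.0133, 0.1107]
tcp_rot: [0.711, 0.703, 0.001, -0.001]
wrist_force: [0.1, 8.7, 4.6]
grip_width: 0.322
```

Emit:
servo_tool --increments '[{"dx": -0.01, "dy": 0, "dz": 0, "roll": 0, "claw": 0.2}, {"dx": -0.01, "dy": 0, "dz": 0, "roll": 0, "claw": 0.2}]'

```text
t: 9.8
tcp_pos: [0.5797, -0.0141, 0.1107]
tcp_rot: [0.711, 0.703, 0.001, -0.001]
wrist_force: [1.0, 8.7, 5.0]
grip_width: 0.316
```

Emit:
servo_tool --increments '[{"dx": -0.01, "dy": 0, "dz": 0, "roll": 0, "claw": 0.2}, {"dx": -0.01, "dy": 0, "dz": 0, "roll": 0, "claw": 0.2}]'

```text
t: 10.0
tcp_pos: [0.5797, -0.0162, 0.1107]
tcp_rot: [0.711, 0.704, 0.0, -0.0]
wrist_force: [0.7, 5.0, 3.8]
grip_width: 0.316
```

Emit:
servo_tool --increments '[{"dx": -0.01, "dy": 0, "dz": 0, "roll": 0, "claw": 0.2}, {"dx": -0.01, "dy": 0, "dz": 0, "roll": 0, "claw": 0.2}]'

```text
t: 10.2
tcp_pos: [0.5797, -0.0176, 0.1107]
tcp_rot: [0.711, 0.703, 0.0, -0.0]
wrist_force: [-1.1, 6.3, 4.6]
grip_width: 0.317
```

Emit:
servo_tool --increments '[{"dx": -0.02, "dy": 0, "dz": 0, "roll": 0, "claw": 0.2}, {"dx": -0.02, "dy": 0, "dz": 0, "roll": 0, "claw": 0.2}, {"dx": -0.02, "dy": 0, "dz": 0, "roll": 0, "claw": 0.2}, {"dx": -0.02, "dy": 0, "dz": 0, "roll": 0, "claw": 0.2}]'

```text
t: 10.6
tcp_pos: [0.5796, -0.0217, 0.1107]
tcp_rot: [0.711, 0.703, 0.0, -0.0]
wrist_force: [-1.2, 4.5, 5.8]
grip_width: 0.317
```

```bash
python3 - <<'E'
from h import *
s=arm.get_state(); im=viewer.capture("wrist")[:,:,::-1]; g=cv2.cvtColor(im,6).astype(float); d=np.diff(g[150:300,315:335].mean(1))
v=150+np.argmax(d)+.5; print(v,d.max(),atz("wrist",(325,v),.125,s)[1],s["tcp_pos"],s["wrist_force"])
w=dict(s); g=cv2.cvtColor(cv2.imread("pics/w6.png"),6).astype(float); w["tcp_pos"]=np.array([.57965,-.00899,.11094]); d=np.diff(g[150:240,315:335].mean(1)); v=150+np.argmax(d)+.5; print(v,atz("wrist",(325,v),.125,w)[1])
E
```

```text
189.5 28.700000000000003 0.03899801926545283 [ 0.57964108 -0.02169819  0.11066572] [-1.22167032  4.50432543  5.80847895]
193.5 0.050026181706714606
```

Emit:
servo_tool --increments '[{"dx": -0.04, "dy": 0, "dz": 0, "roll": 0, "claw": 0.2}, {"dx": -0.04, "dy": 0, "dz": 0, "roll": 0, "claw": 0.2}, {"dx": -0.04, "dy": 0, "dz": 0, "roll": 0, "claw": 0.2}, {"dx": -0.04, "dy": 0, "dz": 0, "roll": 0, "claw": 0.2}, {"dx": -0.04, "dy": 0, "dz": 0, "roll": 0, "claw": 0.2}, {"dx": -0.04, "dy": 0, "dz": 0, "roll": 0, "claw": 0.2}, {"dx": -0.04, "dy": 0, "dz": 0, "roll": 0, "claw": 0.2}, {"dx": -0.04, "dy": 0, "dz": 0, "roll": 0, "claw": 0.2}, {"dx": -0.04, "dy": 0, "dz": 0, "roll": 0, "claw": 0.2}, {"dx": -0.04, "dy": 0, "dz": 0, "roll": 0, "claw": 0.2}]'

```text
t: 11.65
tcp_pos: [0.5794, -0.0423, 0.1107]
tcp_rot: [0.711, 0.703, -0.0, 0.0]
wrist_force: [-0.1, 2.7, 4.4]
grip_width: 0.318
```

Emit:
servo_tool --increments '[{"dx": -0.01, "dy": 0, "dz": 0, "roll": 0, "claw": 0.2}, {"dx": -0.01, "dy": 0, "dz": 0, "roll": 0, "claw": 0.2}, {"dx": -0.01, "dy": 0, "dz": 0, "roll": 0, "claw": 0.2}, {"dx": -0.01, "dy": 0, "dz": 0, "roll": 0, "claw": 0.2}, {"dx": 0, "dy": 0, "dz": 0, "roll": 0, "claw": 0.2}]'

```text
t: 12.15
tcp_pos: [0.5794, -0.0438, 0.1107]
tcp_rot: [0.711, 0.703, 0.0, 0.0]
wrist_force: [-0.8, 3.7, 5.8]
grip_width: 0.315
```

Emit:
servo_tool --increments '[{"dx": -0.01, "dy": 0, "dz": 0, "roll": 0, "claw": 0.2}, {"dx": -0.01, "dy": 0, "dz": 0, "roll": 0, "claw": 0.2}, {"dx": 0, "dy": 0, "dz": 0, "roll": 0, "claw": 0.2}]'

```text
t: 12.45
tcp_pos: [0.5794, -0.0448, 0.1107]
tcp_rot: [0.711, 0.703, 0.0, 0.0]
wrist_force: [0.4, 3.4, 6.5]
grip_width: 0.317
```

Emit:
servo_tool --increments '[{"dx": -0.01, "dy": 0, "dz": 0, "roll": 0, "claw": 0.2}, {"dx": -0.01, "dy": 0, "dz": 0, "roll": 0, "claw": 0.2}]'

```text
t: 12.65
tcp_pos: [0.5794, -0.0457, 0.1107]
tcp_rot: [0.711, 0.703, 0.0, -0.0]
wrist_force: [0.0, 3.3, 6.5]
grip_width: 0.32
```

Emit:
servo_tool --increments '[{"dx": -0.01, "dy": 0, "dz": 0, "roll": 0, "claw": 0.2}, {"dx": 0, "dy": 0, "dz": 0, "roll": 0, "claw": 0.2}]'

```text
t: 12.85
tcp_pos: [0.5794, -0.046, 0.1107]
tcp_rot: [0.711, 0.703, 0.0, -0.0]
wrist_force: [-0.8, 5.3, 5.6]
grip_width: 0.315
```

Emit:
servo_tool --increments '[{"dx": -0.01, "dy": 0, "dz": 0, "roll": 0, "claw": 0.2}, {"dx": 0, "dy": 0, "dz": 0, "roll": 0, "claw": 0.2}]'

```text
t: 13.05
tcp_pos: [0.5794, -0.0461, 0.1107]
tcp_rot: [0.711, 0.703, 0.001, -0.0]
wrist_force: [-0.5, 6.9, 5.7]
grip_width: 0.315
```

Emit:
servo_tool --increments '[{"dx": -0.01, "dy": 0, "dz": 0, "roll": 0, "claw": 0.2}, {"dx": -0.01, "dy": 0, "dz": 0, "roll": 0, "claw": 0.2}, {"dx": 0, "dy": 0, "dz": 0, "roll": 0, "claw": 0.2}]' --force 40

```text
t: 13.35
tcp_pos: [0.5794, -0.0464, 0.1107]
tcp_rot: [0.711, 0.703, 0.001, -0.001]
wrist_force: [0.1, 9.1, 6.5]
grip_width: 0.318
```

Emit:
servo_tool --increments '[{"dx": -0.01, "dy": 0, "dz": 0, "roll": 0, "claw": 0.2}, {"dx": 0, "dy": 0, "dz": 0, "roll": 0, "claw": 0.2}]'

```text
t: 13.55
tcp_pos: [0.5794, -0.0464, 0.1107]
tcp_rot: [0.711, 0.703, 0.001, -0.001]
wrist_force: [-0.4, 10.3, 6.6]
grip_width: 0.315
```

Emit:
servo_tool --increments '[{"dx": -0.01, "dy": 0, "dz": 0, "roll": 0, "claw": 0.2}, {"dx": -0.01, "dy": 0, "dz": 0, "roll": 0, "claw": 0.2}, {"dx": 0, "dy": 0, "dz": 0, "roll": 0, "claw": 0.2}]'

```text
t: 13.85
tcp_pos: [0.5794, -0.0467, 0.1107]
tcp_rot: [0.711, 0.703, 0.002, -0.002]
wrist_force: [0.7, 13.0, 6.5]
grip_width: 0.315
```

Emit:
servo_tool --increments '[{"dx": -0.01, "dy": 0, "dz": 0, "roll": 0, "claw": 0.2}, {"dx": 0, "dy": 0, "dz": 0, "roll": 0, "claw": 0.2}, {"dx": 0, "dy": 0, "dz": 0, "roll": 0, "claw": 0.2}]'

```text
t: 14.15
tcp_pos: [0.5794, -0.0468, 0.1106]
tcp_rot: [0.711, 0.703, 0.002, -0.002]
wrist_force: [0.5, 15.3, 7.0]
grip_width: 0.316
```

Emit:
servo_tool --increments '[{"dx": 0, "dy": 0, "dz": 0, "roll": 0, "claw": 0.2}, {"dx": 0, "dy": 0, "dz": 0, "roll": 0, "claw": 0.2}, {"dx": 0, "dy": 0, "dz": 0, "roll": 0, "claw": 0.2}]'

```text
t: 14.45
tcp_pos: [0.5794, -0.0468, 0.1107]
tcp_rot: [0.711, 0.703, 0.002, -0.002]
wrist_force: [-0.5, 14.6, 6.7]
grip_width: 0.316
```

Emit:
servo_tool --increments '[{"dx": 0, "dy": 0, "dz": 0, "roll": 0, "claw": 0.2}, {"dx": 0, "dy": 0, "dz": 0, "roll": 0, "claw": 0.2}]'

```text
t: 14.65
tcp_pos: [0.5794, -0.0468, 0.1107]
tcp_rot: [0.711, 0.703, 0.002, -0.002]
wrist_force: [-0.3, 14.5, 7.2]
grip_width: 0.32
```

Emit:
servo_tool --increments '[{"dx": 0, "dy": 0, "dz": 0, "roll": 0, "claw": 0.2}, {"dx": 0, "dy": 0, "dz": 0, "roll": 0, "claw": 0.2}]'

```text
t: 14.85
tcp_pos: [0.5794, -0.0468, 0.1106]
tcp_rot: [0.711, 0.703, 0.002, -0.002]
wrist_force: [-0.5, 14.1, 7.2]
grip_width: 0.319
```

Emit:
servo_tool --increments '[{"dx": -0.005, "dy": 0, "dz": 0, "roll": 0, "claw": 0.2}, {"dx": 0, "dy": 0, "dz": 0, "roll": 0, "claw": 0.2}, {"dx": 0, "dy": 0, "dz": 0, "roll": 0, "claw": 0.2}, {"dx": 0, "dy": 0, "dz": 0, "roll": 0, "claw": 0.2}, {"dx": 0, "dy": 0, "dz": 0, "roll": 0, "claw": 0.2}, {"dx": 0, "dy": 0, "dz": 0, "roll": 0, "claw": 0.2}]'

```text
t: 15.45
tcp_pos: [0.5794, -0.0469, 0.1106]
tcp_rot: [0.711, 0.703, 0.002, -0.002]
wrist_force: [1.0, 15.3, 6.3]
grip_width: 0.316
```

Emit:
servo_tool --increments '[{"dx": 0.02, "dy": 0, "dz": 0, "roll": 0, "claw": 0.2}, {"dx": 0.02, "dy": 0, "dz": 0, "roll": 0, "claw": 0.2}, {"dx": 0.02, "dy": 0, "dz": 0, "roll": 0, "claw": 0.2}, {"dx": 0, "dy": 0, "dz": 0, "roll": 0, "claw": 0.2}]'

```text
t: 15.85
tcp_pos: [0.5794, -0.0465, 0.1107]
tcp_rot: [0.711, 0.703, 0.0, -0.0]
wrist_force: [-0.5, 5.0, 5.8]
grip_width: 0.314
```

Emit:
servo_tool --increments '[{"dx": 0, "dy": 0, "dz": 0, "roll": 0, "claw": 0.6}, {"dx": 0, "dy": 0, "dz": 0, "roll": 0, "claw": 0.6}, {"dx": 0, "dy": 0, "dz": 0, "roll": 0, "claw": 0.6}, {"dx": 0, "dy": 0, "dz": 0, "roll": 0, "claw": 0.7}, {"dx": 0, "dy": 0, "dz": 0, "roll": 0, "claw": 0.7}, {"dx": 0, "dy": 0, "dz": -0.2, "roll": 0, "claw": 0.7}, {"dx": 0, "dy": 0, "dz": -0.4, "roll": 0, "claw": 0.7}, {"dx": 0, "dy": 0, "dz": -0.4, "roll": 0, "claw": 0.7}, {"dx": 0, "dy": 0, "dz": -0.4, "roll": 0, "claw": 0.7}, {"dx": 0, "dy": 0, "dz": -0.4, "roll": 0, "claw": 0.7}, {"dx": 0, "dy": 0, "dz": -0.4, "roll": 0, "claw": 0.7}, {"dx": 0, "dy": 0, "dz": 0, "roll": 0, "claw": 0.7}]'

```text
t: 17.05
tcp_pos: [0.5812, -0.0475, 0.2247]
tcp_rot: [0.711, 0.703, 0.002, 0.003]
wrist_force: [0.2, 0.5, 0.3]
grip_width: 0.7
```

```bash
python3 - <<'E'
from h import *
s=arm.get_state(); print(s["t"],s["tcp_pos"],s["wrist_force"])
w=cv2.cvtColor(viewer.capture("wrist"),4); b=cv2.cvtColor(viewer.capture("side"),4)
print("btn px",px("wrist",(.6,-.0097,.11),s))
out=np.hstack([cv2.resize(w,(400,300)),cv2.resize(b,(400,300))])
u,v=px("wrist",(.6,-.0097,.11),s).astype(int); c=cv2.resize(w[v-50:v+50,u-67:u+67],(400,300),interpolation=2)
u,v=px("side",(.58,-.1,.15)).astype(int); e=cv2.resize(b[v-75:v+75,u-100:u+100],(400,300),interpolation=2)
cv2.imwrite("pics/fin.png",np.vstack([out,np.hstack([c,e])]))
E
```

```text
17.05 [ 0.58123608 -0.04747772  0.22465083] [0.22521306 0.51074222 0.32081771]
btn px [348.15007674 197.0399365 ]
```

View pics/fin.png

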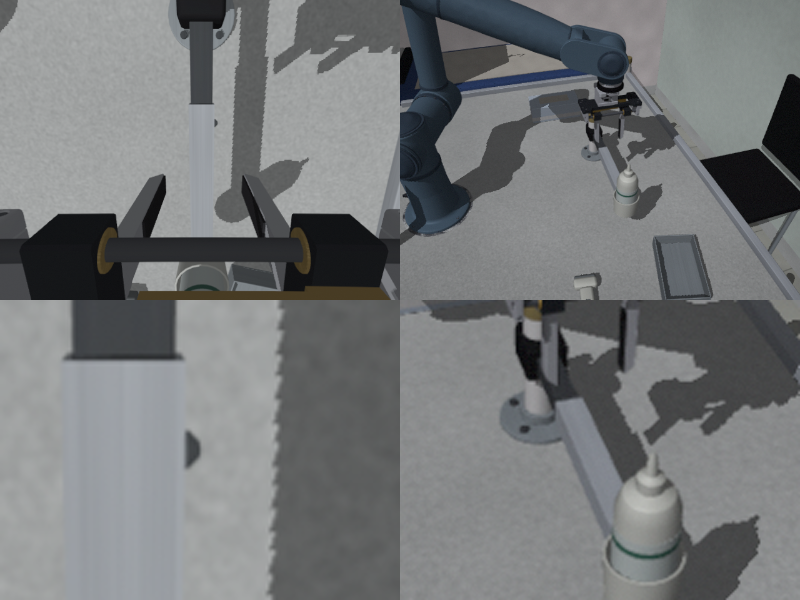

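The final picture shows the button standing proud at about (345,197) in the wrist image, roughly 25 mm from the sleeve's open end, so it is in the last hole. The bottle is upright in its cup, the tray and probe look untouched, and the gripper is clear. I'll hand the job in.

```bash
python3 -c "
from station import workorder; print(workorder.sign_off())"
```

```text
the job is handed in; nothing more can be done
None
```

The side arm is out at its last hole with the button popped up in it. I've let go and handed the job in at about 17 s of the 67 s allowed; sign-off gives no verdict.

- **Sliding:** I pressed the button flush with the gripper and slid the arm out. It caught in the middle hole at about 36 mm. I pressed the button again there and slid the arm on until it stopped in the last hole. Starting off peaked at about 9–10 N both times, and the sliding drag was about 4 N.
- **Tug:** I pulled at about 14–15 N for over 1 s. That puts about 10–11 N on the button, inside the 8–15 N window. This figure is the wrist force minus my drag estimate, which is good to about 1 N; the load on the lug was not measured directly.
- **Last checks:** After I let go, the picture showed the button standing proud about 25 mm from the open end and the bottle upright in its cup. The tray and probe looked unmoved. I did not check the tissue box closely, but the arm never worked near it. The gripper was clear and the wrist force was about zero.
- **Refused calls:** My first two move calls were refused because I had left fields out of the rows. They moved nothing.

No check failed or disagreed.

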